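Open the eccentric cam and push the jig slide home

ROBOT

A 6-joint arm with a two-finger parallel gripper is mounted at the origin on the work surface. World frame = base frame: x ahead of the robot, y to its left, z up, the work surface at z = 0. Lengths are in m, angles in rad, forces in N, time in s.
With the tool pointing down it reaches from about 0.35 to 0.975 m from the base axis. Payload 7.1 kg.
Tool frame: the origin (TCP) lies on the centre line of the jaws, within the pads' length; the fingertips stand 19 mm ahead of it and the grasp point (between the pads) is the TCP; z points along the fingers, y is the line along which they close (so a half turn about z gives the same grasp; the last joint's range is limited). The gripper opens to 88 mm and grips with 3 to 60 N. Pads are 20 mm wide; open, the fingers measure 115 mm over their backs; the gripper's body (75 mm by 178 mm) begins 61 mm behind the grasp point.
Start: joints at [-1.219, 0.423, 1.63, -0, 1.089, -0.019], TCP at [0.226, -0.582, 0.204] pointing down, gripper open.
Joint ranges: [-3, 3], [-0.9, 2.11], [0.09, 2.58], [-1.31, 4.45], [0.11, 2.69], [-2.54, 2.54]. Speed limits (rad/s): [2.39, 2.39, 3.01, 3.14, 3.14, 3.14].

INTERFACE

Orientations are given as a 3x3 rotation matrix whose columns are the frame's x, y, z axes.
In Python, from cell import * gives the robot as it stands. The module is installed in compiled form; this text tells all that it offers.
- The arm moves only by the tool move_arm, never from a script. Its argument "increments" is a list that holds one entry, the list of rows, each a list of 4 numbers: the shift along the tool's x, y, z in cm, then the turn about the tool's z in rad. A call has 1 to 10 rows; each row is the pose to reach, as a shift and turn from the pose commanded when the call began, along the tool's axes at that moment; what a row does not reach only later rows make up. A row lasts 1/10 s, in which the tool goes at most 50 mm and 8.59 degrees, less where a joint would pass 70% of its speed; a pose out of reach is approached as far as the arm can. A call with a gripper value outside its range is refused whole. "grip" is the gripper command: -1 is fully open, 1 is shut, values between are in proportion, set as the call begins (left out, the last holds). The fingers move at their own pace and stop on an object; "newtons" is the grip in N (left out, the last holds). Time passes only in rows, so rows that repeat a pose let the fingers close. It gives the time, the measured TCP pose, the force, the opening and the grip force at its end, in the units of the state.
- get_state(): the state, without advancing time (a new reading comes with each control period).
- get_image(name): name is "scene" or "top" or "wrist"; returns the picture (400x640x3 uint8, red, green, blue); there is no depth.
- camera_info(name): a dict with "mtx" (3x3 intrinsics, pixels), "eye" and "rotation" of the camera in the world; the wrist camera has in their place "T_tool_cam" (4x4, takes a point from camera to tool coordinates, whose origin is the TCP and whose axes are the flange's). Camera axes: x right, y down, z forward; pixel columns grow to the right and rows downward; lengths in m; the calibration is good to about 2 mm. A picture is of the moment at which its call begins: read the wrist's pose just before it. camera_info takes no time and is no camera call.
- close_job(): hands the job in; it is judged then, once.
Trained networks look in the newest picture that a camera, given by its name, has taken for a name from the list of things; names that differ only in an ending like _2 or _b are one class to them, and where a whole thing is asked for, a point or a joint stands for the part that bears it (a point fixed in the world has none). Each returns a list of dicts, best first, with "confidence" (0 to 1); they miss things now and then, are a little off and sometimes report something else, mostly with a low value. They report only what shows in the picture. A call takes as long as a camera call.
- recognise(camera, name): "xyz" ([x, y, z] in m, in world coordinates, good to about 4 mm: the middle of the surface that is visible of it).
- cut_out(camera, name): "mask" (400x640 bool, what is visible of it).
The state is a dict: "time": time; "qpos": joint angles; "qd": joint speeds; "joint_torque": joint torques, N m; "tcp_pos": TCP position; "tool_rot": TCP orientation; "ft_force": force on the tool from outside, world axes, zero at the start; "ft_torque": the same for the moment, N m; "opening": finger opening in m; "grip_force": force on a finger pad.
Only numpy, scipy, OpenCV 4.12 (cv2) and the standard library are available. Lean on these libraries where they do the work, as an engineer would, in place of code of your own. Each camera call takes 0.05 s, during which the arm holds its last target. There are 200 camera calls.

TASK

On the plywood clamping jig, first push the cam lever round, either way, until it reaches its stop pin and the cam's low side faces the slide's follower arm. Only then push the slide forward by its rear plate until its jaw has the wooden block tight and square against the fence. Do not lift the block or press the slide into the cam beforehand, leave the spare block, glue bottle and screwdriver where they are, and finish clear of everything.

Things in the scene. Friction and masses are not known exactly. Their poses are not given: they have to be found in the camera images.
- jig: Plywood clamping jig fixed to the table. Origin on the table; +x is the slide's forward direction, +y its left, z up; yaw up to 0.5 rad. Board x -130..120, y -140..105 mm, top at 12 mm. Left lane (centre y = 55 mm), in order of x: aluminium slide, loose block, brown fence. Right: steel cam. Slide guides, 22 mm high, at y = 21 and 89 mm, x -60..-12 mm. All heights here are above the table.
- cam (a joint): Cam angle about its vertical pivot, rad, counter-clockwise from above, -3.0 to 3.0. The lever points at angle pi + this value from jig +x. At 0 lever and high side face the follower arm (jig -x): blocked. At 3.0 or -3.0 the lever points to jig +x at the stop pin and the low side faces the arm. Starts within 1.3 of 0, stays where left; needs about 2.5 N at 60 mm from the pivot.
- cam_pivot (a point): On the cam's pivot axis (jig x 0, y -65 mm), at 66 mm height, lever top; fixed to the jig. The cam is a steel disc of radius 28 mm, centred 13 mm off the pivot towards the lever, 16..34 mm high. Hub 22 mm across, top 66 mm. Apart from hub, lever and stop pin, nothing within 100 mm of the axis is higher than 50 mm.
- lever_end (a point): Free end of the dark steel cam lever, middle of its top edge, 66 mm high. The lever is a straight level bar 12 mm wide, from the hub to 85 mm from the pivot axis, 42..66 mm high, pointing the way of the cam's high side.
- stop_pin (a point): Top centre of the steel stop pin, 9 mm across, 62 mm high, 75 mm from the pivot on its jig +x side (jig y -65 mm). The lever's side comes to rest at it.
- slide (a joint): Travel of the slide along jig +x, m, 0 (back) to 0.040; starts at 0 to 0.006; about 0.037 with the block tight between jaw and fence. Takes about 2 N to move and stays where left. Jaw: front face at jig x = -10 mm + travel, 60 mm wide, 42 mm high. Follower arm: reaches right to y = -95 mm, 23..35 mm high, front face at jig x = -55 mm + travel; the cam stops it unless its low side faces it.
- push_face (a point): Middle of the top edge of the rear face of the slide's upright rear plate, 50 mm high; at jig x = -110 mm + travel, y = 55 mm. The plate is 60 mm wide along jig y, 10 mm thick, 14..50 mm high; pushed from behind towards jig +x.
- fence_face (a point): On the brown wooden fence's face towards the slide, at the lane's centre, 27 mm high (jig x 72, y 55 mm); fixed. The fence is 20 mm thick, 90 mm wide, top at 42 mm.
- block: Loose light-wood block lying on the jig between jaw and fence, 45 (its x) x 60 (its y) x 25 mm high, about 80 g; origin at the centre of its underside, 12 mm high. Starts 4 to 27 mm from the fence and up to 0.1 rad askew. Its centre is at jig x = 49.5 mm when tight against the fence.
- spare_block: Bystander: an equal wooden block lying on the table left of the jig; origin at the centre of its underside.
- glue: Bystander: white glue bottle, 44 mm across, 85 mm tall, standing on the table left of the jig; origin at the centre of its underside.
- driver: Bystander: screwdriver lying on the table right of the jig; origin under its middle.

How it is judged:
By the outcome, as a careful person would: the job done as asked, in the order asked, and still so for the second after the job is handed in, with the robot touching nothing.
It also fails if it takes over 48 s, if anything falls off the work surface, if the arm or the gripper's body presses on something with over 40 N, if the wrist force passes 120 N, or if a joint passes its speed limit or range.

## Working session

There is one attempt and no reset: what is moved stays moved. The work goes in short steps, Python scripts to look and compute and a tool call to move; the robot and the scene stay as the last step left them, time stands still between calls to the robot, and variables do not carry over. Pictures are saved under pics/ and viewed, at most 10 in all, crops included, and the job is handed in when it is done.

Besides the shell and the picture viewer there is one more tool, called after "Call:" as name([rows], argument=value, ...), one row to a line, values as JSON. move_arm: Moves the arm, as the interface text tells. Its arguments: {"type":"object","properties":{"increments":{"type":"array"},"grip":{"type":"number"},"newtons":{"type":"number"}},"required":["increments"]}

```bash
mkdir -p pics
cat > h.py <<'E'
from cell import *
import numpy as np, cv2
def cam(n):
    c=camera_info(n)
    if 'eye' in c: return np.array(c['mtx']),np.array(c['eye']),np.array(c['rotation'])
    s=get_state();T=np.array(c['T_tool_cam']);R=np.array(s['tool_rot'])
    return np.array(c['mtx']),np.array(s['tcp_pos'])+R@T[:3,3],R@T[:3,:3]
def at_z(n,uv,z):
    K,e,R=cam(n);d=R@np.linalg.inv(K)@[uv[0],uv[1],1]
    return e+d*(z-e[2])/d[2]
def proj(n,p):
    K,e,R=cam(n);q=K@(R.T@(np.array(p)-e));return q[:2]/q[2]
E
python3 - <<'E'
from h import *
np.set_printoptions(precision=4,suppress=True)
s=get_state();print(s['time'],s['tcp_pos'],s['tool_rot'],s['ft_force'])
for n in('top','scene'):
    im=get_image(n);cv2.imwrite(f'pics/{n}0.png',im[:,:,::-1]);print(n,cam(n)[1])
    for t in('cam_pivot','lever_end','stop_pin','push_face','fence_face','block','slide','spare_block','glue','driver'):
        print(t,[(np.round(r['xyz'],4),round(r['confidence'],2)) for r in recognise(n,t)[:2]])
E
```

```text
0.0 [ 0.2263 -0.582   0.2031] [[ 0.9321  0.3623 -0.0005]
 [ 0.3623 -0.9321  0.0014]
 [ 0.     -0.0015 -1.    ]] [-0.0664 -0.2013 -0.2351]
top [0.4943 0.0173 1.0378]
cam_pivot [(array([ 0.5528, -0.1159,  0.0111]), 0.71), (array([ 0.5629, -0.1416,  0.0325]), 0.56)]
lever_end [(array([ 0.5631, -0.141 ,  0.0367]), 0.8)]
stop_pin [(array([ 0.5532, -0.1187,  0.0107]), 0.84)]
push_face [(array([ 0.5063, -0.0718,  0.0345]), 0.84)]
fence_face [(array([ 0.5536, -0.1198,  0.0127]), 0.66)]
block [(array([ 0.5818, -0.0335,  0.0373]), 0.59)]
slide [(array([ 0.5008, -0.0748,  0.0309]), 0.62)]
spare_block [(array([0.5117, 0.0806, 0.0251]), 0.75)]
glue [(array([0.6116, 0.0894, 0.0578]), 0.8)]
driver [(array([ 0.6005, -0.3166,  0.0235]), 0.84)]
scene [ 1.2274 -0.3641  0.5268]
cam_pivot [(array([ 0.599 , -0.1419,  0.0115]), 0.58)]
lever_end [(array([ 0.5869, -0.1553,  0.033 ]), 0.96)]
stop_pin [(array([ 0.5946, -0.1373,  0.0104]), 0.91)]
push_face [(array([ 0.5079, -0.0753,  0.0345]), 0.83), (array([0.5141, 0.0675, 0.0235]), 0.34)]
fence_face [(array([ 0.5974, -0.1429,  0.0071]), 0.78), (array([ 0.5835, -0.1534,  0.0343]), 0.43)]
block [(array([ 0.5808, -0.0379,  0.0363]), 0.97)]
slide [(array([ 0.5129, -0.0749,  0.0347]), 0.6)]
spare_block [(array([0.5189, 0.068 , 0.0245]), 0.76)]
glue [(array([0.6219, 0.0823, 0.0437]), 0.97)]
driver [(array([ 0.6151, -0.3214,  0.0196]), 0.74)]
```

Run:
```python
import cv2
im=cv2.imread('pics/top0.png');print(im.shape)
c=im[150:350,180:480] if 0 else im
from h import *
u,v=map(int,proj('top',[.55,-.11,.03]));print(u,v)
x0=max(0,min(u-120,400));y0=max(0,min(v-90,220))
print(x0,y0)
cv2.imwrite('pics/top0c.png',cv2.resize(im[y0:y0+180,x0:x0+240],None,fx=3.3,fy=3.3,interpolation=cv2.INTER_CUBIC))
```

```text
(400, 640, 3)
377 208
257 118
```

View pics/top0c.png

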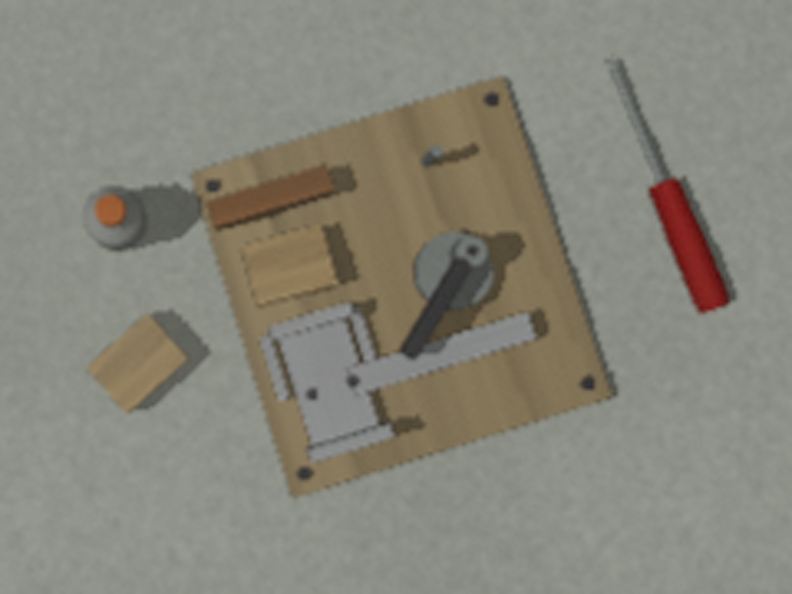

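View pics/scene0.png

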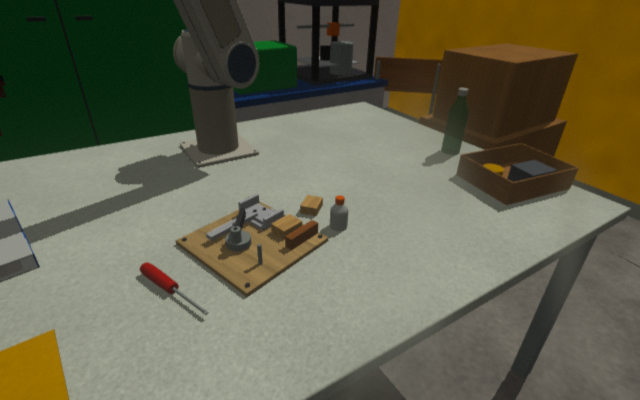

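The top view shows the jig yawed about 0.3 rad. In the crop, the hub is at (470,250), the lever end at (410,353), the stop pin top at (430,158) and the board corners at (193,172), (508,77), (613,395) and (294,496). The lever is on the slide/block side of the follower arm (cam about -0.8), so I'll turn it clockwise. The scene view agrees with this.

```bash
cat >> h.py <<'E'
def J(p,yaw,o):
    c,s=np.cos(yaw),np.sin(yaw);return np.array([o[0]+c*p[0]-s*p[1],o[1]+s*p[0]+c*p[1],p[2]])
E
python3 - <<'E'
from h import *
from scipy.optimize import least_squares
off=lambda u,v:np.array([257+u/3.3,118+v/3.3])
L=[((.12,.105,.012),off(193,172)),((.12,-.14,.012),off(508,77)),((-.13,-.14,.012),off(613,395)),((-.13,.105,.012),off(294,496)),((0,-.065,.066),off(470,250)),((.075,-.065,.062),off(430,156))]
K,e,R=cam('top')
P=lambda p:(lambda q:q[:2]/q[2])(K@(R.T@(p-e)))
f=lambda x:np.concatenate([P(J(p,x[2],x[:2]))-uv for p,uv in L])
r=least_squares(f,[.55,-.11,.3]);x=r.x;print(x,r.fun.round(1))
le=at_z('top',off(410,353),.066);hub=J((0,-.065,.066),x[2],x[:2]);d=le-hub
print('lever',le,'hub',hub,np.hypot(*d[:2]),'camang',np.arctan2(d[1],d[0])-x[2]-np.pi)
print('push',J((-.11,.055,.05),x[2],x[:2]),'img',at_z('top',off(350,448),.05))
print('K',K[0,0])
E
```

```text
[ 0.56276311 -0.09529794  0.29500075] [-1.1  0.  -1.3 -0.6  0.1  0.8 -0.7  1.   0.6  0.4  2.2 -1.6]
lever [ 0.51145782 -0.11291671  0.066     ] hub [ 0.58166125 -0.15749007  0.066     ] 0.08315831929068758 camang -0.860699714475718
push [ 0.44152417 -0.0746553   0.05      ] img [ 0.44598375 -0.07179516  0.05      ]
K 424.04894594501906
```

Call:
move_arm([
  [[1.5, -1, 0, 0], [5, -3.5, 0, 0], [9, -6.3, 0, 0.02], [13, -9.2, 0, 0.03], [17, -12, 0, 0.04], [21, -14.8, 0, 0.05], [25, -17.6, 0, 0.06], [29, -20.4, 0, 0.07], [33, -23.3, 0, 0.076], [36.5, -25.7, 0, 0.076]],
], grip=1, newtons=10)

```text
time: 2.1
tcp_pos: [0.4742, -0.2074, 0.2041]
tool_rot: [[0.957, 0.291, 0.0], [0.291, -0.957, 0.0], [0.0, -0.0, -1.0]]
ft_force: [-0.2, -0.4, -0.6]
opening: 0.0111
grip_force: 0.0
```

```bash
cat >> h.py <<'E'
X=np.array([0.56276,-0.0953,0.295])
def W2J(p):
    c,s=np.cos(X[2]),np.sin(X[2]);d=np.array(p[:2])-X[:2];return np.array([c*d[0]+s*d[1],-s*d[0]+c*d[1],p[2]])
def st():
    s=get_state();R=np.array(s['tool_rot']);print('t',s['time'],'jig mm',(W2J(s['tcp_pos'])*1e3).round(1),'yaw-jig',round(float(np.arctan2(R[1,0],R[0,0])-X[2]),4),'F',np.round(s['ft_force'],1),'op',s['opening'])
    return s
E
python3 -c "
from h import *
st();print(W2J([.5106,-.1538,0])*1e3)"
```

```text
t 2.1 jig mm [-117.4  -81.5  204.1] yaw-jig 0.0005 F [-0.2 -0.4 -0.6] op 0.011136766484754224
[-66.91508098 -40.80793474   0.        ]
```

Call:
move_arm([
  [[1.5, -1.2, 1, 0], [3.5, -2.8, 3, 0], [5, -4, 6, 0], [5, -4, 9, 0], [5, -4, 11, 0], [5, -4, 12.5, 0], [5, -4, 13.2, 0], [5, -4, 13.2, 0]],
])

```text
time: 2.9
tcp_pos: [0.509, -0.1571, 0.0713]
tool_rot: [[0.957, 0.291, -0.002], [0.291, -0.957, 0.001], [-0.001, -0.001, -1.0]]
ft_force: [0.4, 0.0, -0.7]
opening: 0.0004
grip_force: 0.0
```

Run:
```python
from h import *
st()
cv2.imwrite('pics/w1.png',get_image('wrist')[:,:,::-1])
print(proj('wrist',J((0,-.065,.066),X[2],X[:2])),proj('wrist',J((.075,-.065,.062),X[2],X[:2])))
```

```text
t 2.9 jig mm [-69.4 -43.5  71.3] yaw-jig 0.0002 F [ 0.4  0.  -0.7] op 0.0003703991630355334
[347.90018171 127.90659095] [351.25685845  -7.28317247]
```

View pics/w1.png

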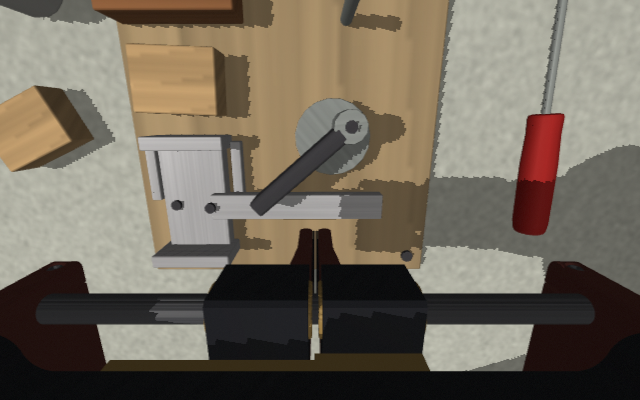

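The wrist view shows the hub at (351,127), within 3 px of where my fit predicts it. The lever end is at (258,208). The closed fingers at (315,245) sit behind the lever on the correct side, so I'm ready to sweep.

Run:
```python
from h import *
s=st();c0=W2J(s['tcp_pos'])[:2]*1e3
for th in np.linspace(2.28,0.14,19):
    u=np.array([np.cos(th),np.sin(th)]);n=np.array([-u[1],u[0]])
    d=6+10*abs(n[0])+13.5*abs(n[1])
    c=np.array([0,-65])+60*u+d*n
    D=(c-c0)/10;print(round(th,2),c.round(0),[round(D[0],1),round(-D[1],1)])
```

```text
t 2.95 jig mm [-68.9 -44.   72. ] yaw-jig -0.0 F [-0.5 -1.2 -0.3] op 0.0004339474419209393
2.28 [-56. -34.] [np.float64(1.3), np.float64(-1.0)]
2.16 [-52. -27.] [np.float64(1.7), np.float64(-1.7)]
2.04 [-46. -21.] [np.float64(2.3), np.float64(-2.3)]
1.92 [-40. -16.] [np.float64(2.9), np.float64(-2.8)]
1.8 [-32. -11.] [np.float64(3.7), np.float64(-3.3)]
1.69 [-24.  -7.] [np.float64(4.5), np.float64(-3.7)]
1.57 [-16.  -5.] [np.float64(5.3), np.float64(-3.9)]
1.45 [-10.  -3.] [np.float64(5.9), np.float64(-4.1)]
1.33 [-4. -2.] [np.float64(6.5), np.float64(-4.2)]
1.21 [ 2. -2.] [np.float64(7.1), np.float64(-4.2)]
1.09 [ 9. -2.] [np.float64(7.8), np.float64(-4.2)]
0.97 [16. -3.] [np.float64(8.5), np.float64(-4.1)]
0.85 [23. -5.] [np.float64(9.1), np.float64(-3.9)]
0.73 [29. -8.] [np.float64(9.8), np.float64(-3.6)]
0.62 [ 36. -12.] [np.float64(10.5), np.float64(-3.2)]
0.5 [ 42. -17.] [np.float64(11.1), np.float64(-2.7)]
0.38 [ 48. -22.] [np.float64(11.6), np.float64(-2.2)]
0.26 [ 52. -29.] [np.float64(12.1), np.float64(-1.5)]
0.14 [ 57. -36.] [np.float64(12.5), np.float64(-0.8)]
```

Call:
move_arm([
  [[0.7, -0.6, 0, 0], [1.3, -1.0, 0, 0], [1.7, -1.7, 0, 0], [2.3, -2.3, 0, 0], [2.9, -2.8, 0, 0], [3.7, -3.3, 0, 0], [4.5, -3.7, 0, 0], [5.3, -3.9, 0, 0], [5.9, -4.1, 0, 0], [6.5, -4.2, 0, 0]],
])

```text
time: 3.95
tcp_pos: [0.5603, -0.0985, 0.0718]
tool_rot: [[0.957, 0.291, -0.0], [0.291, -0.957, -0.0], [-0.0, -0.0, -1.0]]
ft_force: [1.1, 0.3, 0.2]
opening: 0.0004
grip_force: 0.0
```

Run:
```python
from h import *
st()
```

```text
t 3.95 jig mm [-3.3 -2.4 71.8] yaw-jig -0.0 F [1.1 0.3 0.2] op 0.0004004193543274136
```

Call:
move_arm([
  [[0.6, 0, 0, 0], [1.3, 0, 0, 0], [2.0, 0.1, 0, 0], [2.6, 0.3, 0, 0], [3.3, 0.6, 0, 0], [4.0, 1.0, 0, 0], [4.6, 1.5, 0, 0], [5.1, 2.0, 0, 0], [5.6, 2.6, 0, 0], [5.8, 2.9, 0, 0]],
])

```text
time: 4.95
tcp_pos: [0.6245, -0.1103, 0.0719]
tool_rot: [[0.957, 0.29, 0.0], [0.29, -0.957, -0.0], [0.0, 0.0, -1.0]]
ft_force: [0.3, -0.6, 0.2]
opening: 0.0002
grip_force: 0.0
```

Run:
```python
from h import *
st()
cv2.imwrite('pics/t2.png',cv2.resize(get_image('scene')[180:300,160:360,::-1],None,fx=4,fy=4,interpolation=cv2.INTER_CUBIC))
```

```text
t 4.95 jig mm [ 54.7 -32.3  71.9] yaw-jig -0.0005 F [ 0.3 -0.6  0.2] op 0.0001904283140023014
```

View pics/t2.png

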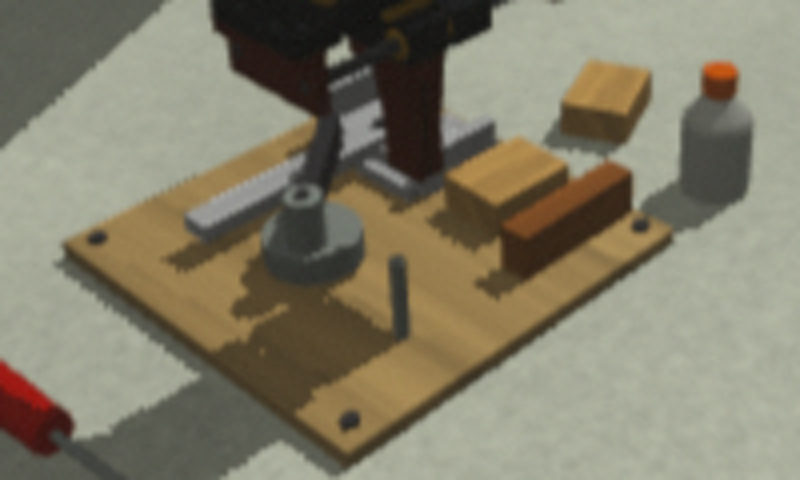

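The crop shows the lever still pointing back, from (300,195) to (330,120), so it may not have turned. I'll check that with the top and wrist views before doing anything else.

Run:
```python
from h import *
s=st()
tip=np.array(s['tcp_pos'])-[0,0,.019]
print('scene tip',(proj('scene',tip)-[160,180])*4, 'pin',(proj('scene',J((.075,-.065,.062),X[2],X[:2]))-[160,180])*4)
a=get_image('top')[118:298,257:497,::-1];b=get_image('wrist')[...,::-1]
a=cv2.resize(a,None,fx=2.2,fy=2.2,interpolation=cv2.INTER_CUBIC)
b=cv2.resize(b,(560,350));im=np.zeros((600,800,3),np.uint8)
b=cv2.resize(b,(272,170))
im[:396,:528]=a;im[396:566,:272]=b
cv2.imwrite('pics/t3.png',im)
```

```text
t 5.0 jig mm [ 54.7 -32.5  71.9] yaw-jig -0.0006 F [ 0.7 -1.  -0.3] op 0.0004922205363763747
scene tip [417.36082973 226.44983545] pin [395.2687363 255.8998304]
```

View pics/t3.png

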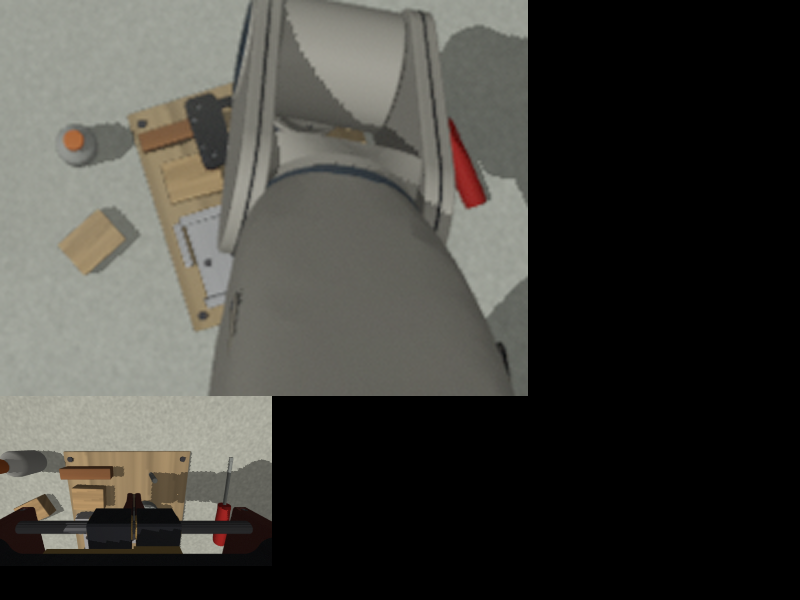

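Run:
```python
from h import *
s=get_state();R=np.array(s['tool_rot']);p=np.array(s['tcp_pos'])
for z in(-.05,-.02,0,.01,.019): print(z,proj('wrist',p+R@[0,0,z]),(proj('scene',p+R@[0,0,z])-[160,180])*4)
print('pinw',proj('wrist',J((.075,-.065,.062),X[2],X[:2])),'hub',proj('wrist',J((0,-.065,.066),X[2],X[:2])))
im=get_image('wrist')[...,::-1];sc=get_image('scene')[...,::-1]
o=np.zeros((600,800,3),np.uint8);o[:300,:640]=im[100:400];o[300:600]=cv2.resize(sc[195:270,180:380],None,fx=4,fy=4)
cv2.imwrite('pics/t4.png',o)
```

```text
-0.05 [314.52862212 270.8621298 ] [410.36805149 115.65697023]
-0.02 [314.55431841 245.83112661] [413.58947329 164.60216044]
0 [314.5672181  233.26541084] [415.66768651 196.17782723]
0.01 [314.57275711 227.86980927] [416.68677492 211.66151099]
0.019 [314.57731448 223.43043239] [417.59282825 225.42777795]
pinw [362.95200193 199.39877758] hub [359.26191606 297.67136369]
```

View pics/t4.png

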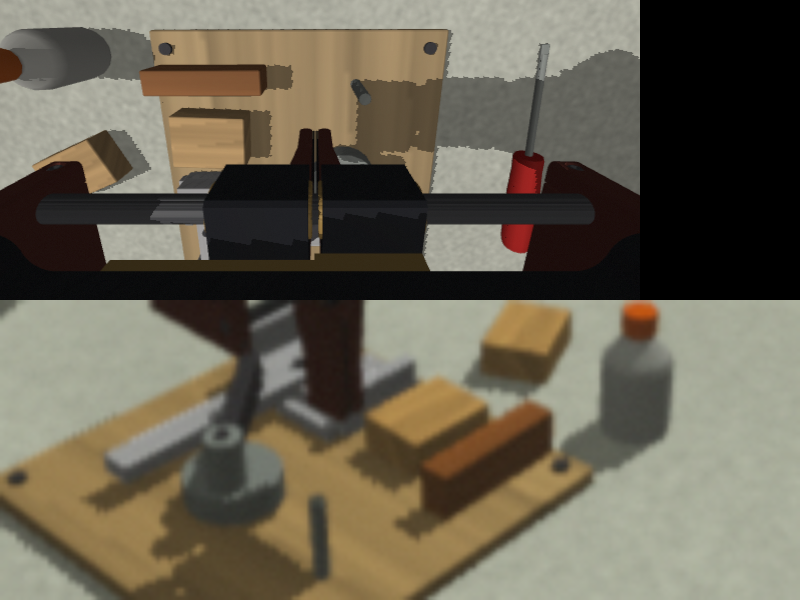

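Run:
```python
from h import *
s=get_state();R=np.array(s['tool_rot']);p=np.array(s['tcp_pos'])
for z in(-.03,-.02,-.01,0,.01,.019): print(z,*[(proj('wrist',p+R@[x,.01,z])).round(0) for x in (.01,-.01)],*[(proj('scene',p+R@[x,y,z])).round(1) for x in (.01,-.01) for y in(.0135,-.0135)])
```

```text
-0.03 [332. 237.] [332. 269.] [261.5 221.5] [271.3 216.2] [255.  217.9] [264.8 212.7]
-0.02 [331. 230.] [331. 261.] [261.8 225.6] [271.5 220.2] [255.3 221.9] [265.1 216.7]
-0.01 [330. 225.] [330. 253.] [262.  229.6] [271.7 224.2] [255.6 225.9] [265.3 220.6]
0 [330. 219.] [329. 247.] [262.3 233.6] [271.9 228.1] [255.9 229.8] [265.5 224.5]
0.01 [329. 214.] [328. 241.] [262.6 237.5] [272.1 231.9] [256.2 233.7] [265.8 228.3]
0.019 [328. 211.] [328. 236.] [262.8 241. ] [272.3 235.4] [256.5 237.1] [266.  231.7]
```

Both views put the visible fingertip about 20 mm behind the TCP, at z ≈ 0.09, so the fingers passed over the lever without touching it. That doesn't match the stated 19 mm ahead of the TCP. There is only bare board below, so I'll descend 3 cm here, which is safe under either assumption, and measure again.

Call:
move_arm([
  [[0, 0, 1, 0], [0, 0, 2, 0], [0, 0, 2.7, 0], [0, 0, 3, 0], [0, 0, 3, 0]],
])

```text
time: 5.7
tcp_pos: [0.6231, -0.1096, 0.0409]
tool_rot: [[0.957, 0.291, -0.002], [0.291, -0.957, 0.0], [-0.001, -0.001, -1.0]]
ft_force: [-0.4, -0.5, 0.1]
opening: 0.0004
grip_force: 0.0
```

Run:
```python
from h import *
s=st();R=np.array(s['tool_rot']);p=np.array(s['tcp_pos'])
for z in(-.03,-.02,-.01,0,.01,.019): print(z,*[((proj('scene',p+R@[x,y,z])-[215,195])*8).round(0) for x in (.01,-.01) for y in(.0135,-.0135)])
sc=get_image('scene')[...,::-1]
cv2.imwrite('pics/t5.png',cv2.resize(sc[195:265,215:315],None,fx=8,fy=8))
```

```text
t 5.7 jig mm [ 53.6 -31.2  40.9] yaw-jig -0.0002 F [-0.4 -0.5  0.1] op 0.0004212515573928595
-0.03 [379. 311.] [456. 267.] [328. 281.] [405. 238.]
-0.02 [381. 342.] [457. 298.] [330. 312.] [407. 268.]
-0.01 [383. 373.] [459. 328.] [333. 342.] [408. 299.]
0 [385. 403.] [460. 358.] [335. 372.] [410. 328.]
0.01 [387. 433.] [462. 388.] [337. 402.] [412. 358.]
0.019 [389. 460.] [463. 414.] [339. 429.] [414. 384.]
```

View pics/t5.png

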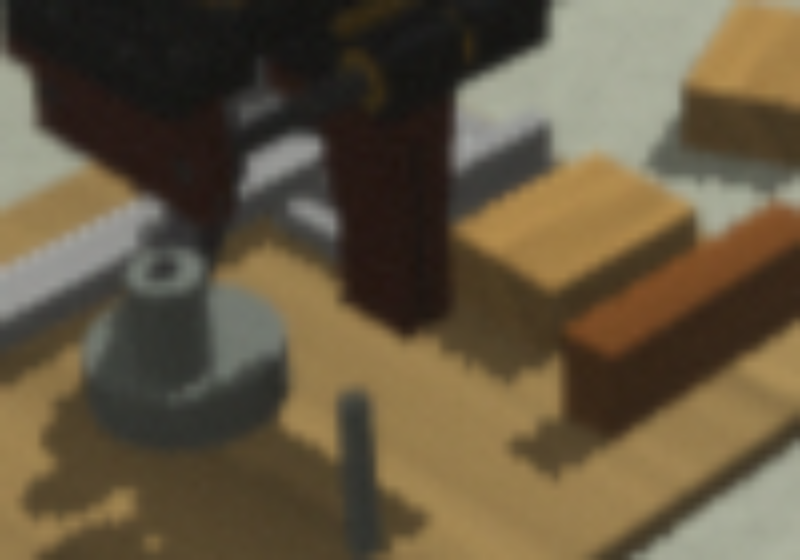

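The finger bottom is at about (410,335), which again puts the tip at about TCP z + 18 mm with x and y as expected. I'll use that offset. Next I go back over the lever and repeat the sweep lower, with TCP z ≈ 0.034 and the tip at ≈ 0.052.

Call:
move_arm([
  [[0, 0, -2.5, 0], [-1, 0, -5, 0], [-4, 0.3, -5, 0], [-8, 0.7, -5, 0], [-11, 1.1, -5, 0], [-12.5, 1.3, -4, 0], [-12.5, 1.3, -2, 0], [-12.5, 1.3, 0, 0], [-12.5, 1.3, 0.7, 0], [-12.5, 1.3, 0.7, 0]],
])

```text
time: 6.75
tcp_pos: [0.5075, -0.1583, 0.0344]
tool_rot: [[0.957, 0.291, -0.001], [0.291, -0.957, 0.0], [-0.001, -0.001, -1.0]]
ft_force: [0.3, 0.2, -0.2]
opening: 0.0006
grip_force: 0.0
```

Run:
```python
from h import *
s=st();c0=W2J(s['tcp_pos'])[:2]*1e3
for th in np.linspace(2.28,0.14,19):
    u=np.array([np.cos(th),np.sin(th)]);n=np.array([-u[1],u[0]])
    d=6+11*abs(n[0])+8*abs(n[1])
    c=np.array([0,-65])+60*u+d*n
    D=(c-c0)/10;print(round(th,2),c.round(0),float(D[0].round(1)),float(-D[1].round(1)))
```

```text
t 6.75 jig mm [-71.2 -44.2  34.4] yaw-jig -0.0002 F [ 0.3  0.2 -0.2] op 0.0006427635436823914
2.28 [-54. -32.] 1.7 -1.2
2.16 [-50. -26.] 2.2 -1.8
2.04 [-45. -20.] 2.7 -2.4
1.92 [-39. -15.] 3.3 -2.9
1.8 [-32. -11.] 3.9 -3.3
1.69 [-25.  -7.] 4.7 -3.7
1.57 [-17.  -5.] 5.4 -3.9
1.45 [-10.  -3.] 6.1 -4.1
1.33 [-4. -2.] 6.8 -4.2
1.21 [ 3. -2.] 7.5 -4.2
1.09 [10. -3.] 8.2 -4.1
0.97 [18. -4.] 8.9 -4.0
0.85 [25. -7.] 9.6 -3.7
0.73 [ 32. -10.] 10.3 -3.4
0.62 [ 38. -15.] 10.9 -2.9
0.5 [ 44. -20.] 11.5 -2.4
0.38 [ 49. -27.] 12.1 -1.8
0.26 [ 54. -34.] 12.5 -1.1
0.14 [ 57. -41.] 12.8 -0.3
```

Short first push to confirm contact.

Call:
move_arm([
  [[0.8, -0.6, 0, 0], [1.4, -1.0, 0, 0], [1.8, -1.4, 0, 0], [2.2, -1.8, 0, 0], [2.5, -2.1, 0, 0], [2.7, -2.4, 0, 0]],
])

```text
time: 7.35
tcp_pos: [0.527, -0.1274, 0.0351]
tool_rot: [[0.957, 0.291, 0.0], [0.291, -0.957, -0.0], [0.0, 0.0, -1.0]]
ft_force: [-0.4, -3.2, -0.1]
opening: 0.0003
grip_force: 1.2
```

Run:
```python
from h import *
st()
```

```text
t 7.35 jig mm [-43.5 -20.3  35.1] yaw-jig 0.0001 F [-0.4 -3.2 -0.1] op 0.0002585691067998807
```

Contact confirmed at about 3 N, so I'll continue.

Call:
move_arm([
  [[0.6, -0.5, 0, 0], [1.2, -0.9, 0, 0], [2.0, -1.3, 0, 0], [2.7, -1.5, 0, 0], [3.4, -1.7, 0, 0], [4.1, -1.8, 0, 0], [4.8, -1.8, 0, 0], [5.5, -1.7, 0, 0], [6.2, -1.6, 0, 0], [6.9, -1.3, 0, 0]],
])

```text
time: 8.35
tcp_pos: [0.5893, -0.0949, 0.0348]
tool_rot: [[0.957, 0.291, -0.001], [0.291, -0.957, 0.0], [-0.001, -0.0, -1.0]]
ft_force: [-3.0, -0.6, 0.0]
opening: 0.0007
grip_force: 1.3
```

Call:
move_arm([
  [[0.6, 0.4, 0, 0], [1.2, 0.8, 0, 0], [1.8, 1.4, 0, 0], [2.3, 2.0, 0, 0], [2.5, 2.3, 0, 0]],
])

```text
time: 8.85
tcp_pos: [0.6206, -0.1104, 0.0349]
tool_rot: [[0.957, 0.29, 0.001], [0.29, -0.957, 0.0], [0.001, 0.0, -1.0]]
ft_force: [-3.3, 0.3, 0.2]
opening: 0.0005
grip_force: 1.1
```

Run:
```python
from h import *
st()
for n in('scene',): print([(W2J(r['xyz'])*1e3,r['confidence']) for r in recognise(n,'lever_end')] if get_image(n) is not None else 0)
```

```text
t 8.85 jig mm [ 50.9 -31.3  34.9] yaw-jig -0.0006 F [-3.3  0.3  0.2] op 0.0004879927977823327
[(array([ 30.62692814, -66.16254887,  47.3       ]), 0.71)]
```

Call:
move_arm([
  [[0.3, 0.4, 0, 0], [0.4, 0.7, 0, 0], [0.5, 0.9, 0, 0], [0.5, 1.0, 0, 0], [0.5, 1.0, 0, 0]],
])

```text
time: 9.45
tcp_pos: [0.6276, -0.1182, 0.0349]
tool_rot: [[0.957, 0.29, 0.001], [0.29, -0.957, -0.0], [0.001, 0.0, -1.0]]
ft_force: [-0.8, 1.1, -0.3]
opening: 0.0006
grip_force: 0.5
```

```bash
python3 -c "
from h import *
st()"
```

```text
t 9.45 jig mm [ 55.4 -40.7  34.9] yaw-jig -0.0003 F [-0.8  1.1 -0.3] op 0.0006374574007356473
```

Call:
move_arm([
  [[0, 0.15, 0, 0], [0, 0.3, 0, 0], [0, 0.3, 0, 0]],
])

```text
time: 9.75
tcp_pos: [0.628, -0.1193, 0.0349]
tool_rot: [[0.957, 0.29, -0.001], [0.29, -0.957, 0.002], [0.0, -0.002, -1.0]]
ft_force: [-0.5, 9.1, 2.1]
opening: 0.0005
grip_force: 4.5
```

Call:
move_arm([
  [[0, 0.15, 0, 0], [0, 0.3, 0, 0], [0, 0.3, 0, 0]],
])

```text
time: 10.05
tcp_pos: [0.628, -0.1196, 0.0348]
tool_rot: [[0.957, 0.29, -0.003], [0.29, -0.957, 0.005], [-0.001, -0.006, -1.0]]
ft_force: [-2.9, 21.0, 5.0]
opening: 0.0004
grip_force: 10.0
```

Force rises with no further motion, so the lever is on its stop. I'll back off, lift and go round behind the rear plate.

Call:
move_arm([
  [[0, -0.8, 0, 0], [0, -1.8, 0, 0], [0, -2, -2, 0], [0, -2, -5, 0], [-2, -2.5, -7, 0], [-6, -4.5, -7, 0], [-10, -6.5, -7, 0], [-14, -8.5, -7, 0], [-17.5, -9.8, -7, 0], [-19.5, -10.2, -7, 0]],
])

```text
time: 11.05
tcp_pos: [0.4095, -0.0823, 0.1049]
tool_rot: [[0.957, 0.291, -0.001], [0.291, -0.957, -0.0], [-0.001, -0.0, -1.0]]
ft_force: [0.4, -1.2, -0.7]
opening: 0.0009
grip_force: 0.0
```

Run:
```python
from h import *
s=st()
im=get_image('wrist')[...,::-1];cv2.imwrite('pics/w6.png',im)
for n,p in dict(push=(-.11,.055,.05),pin=(.075,-.065,.062),hub=(0,-.065,.066),end=(.0842,-.053,.066)).items(): print(n,proj('wrist',J(p,X[2],X[:2])).round(0))
```

```text
t 11.05 jig mm [-142.9   57.   104.9] yaw-jig 0.0002 F [ 0.4 -1.2 -0.7] op 0.0009073688384675003
push [318. 168.]
pin [ 517. -131.]
hub [499.   8.]
end [ 504. -157.]
```

View pics/w6.png

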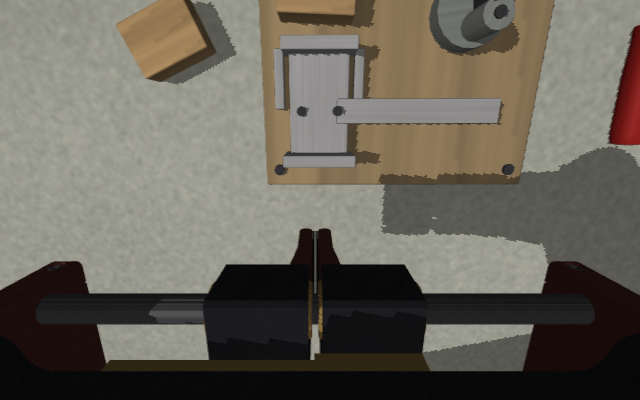

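The rear plate's top edge is at about (320,165), matching the prediction, and the lever no longer points back. I'll lower behind the plate and check the cam from the scene camera.

Call:
move_arm([
  [[0, 0.2, 2, 0], [0, 0.2, 4.5, 0], [0, 0.2, 7, 0], [0, 0.2, 8.8, 0], [0, 0.2, 9.5, 0], [0, 0.2, 9.5, 0]],
])

```text
time: 11.7
tcp_pos: [0.4135, -0.0848, 0.0093]
tool_rot: [[0.957, 0.29, -0.001], [0.29, -0.957, 0.0], [-0.001, -0.0, -1.0]]
ft_force: [-0.4, -0.8, 0.3]
opening: 0.0004
grip_force: 0.0
```

Run:
```python
from h import *
s=st()
cv2.imwrite('pics/s7.png',cv2.resize(get_image('scene')[180:300,160:360,::-1],None,fx=4,fy=4,interpolation=cv2.INTER_CUBIC))
```

```text
t 11.7 jig mm [-139.8   53.4    9.3] yaw-jig -0.0003 F [-0.4 -0.8  0.3] op 0.0004256790551639143
```

View pics/s7.png

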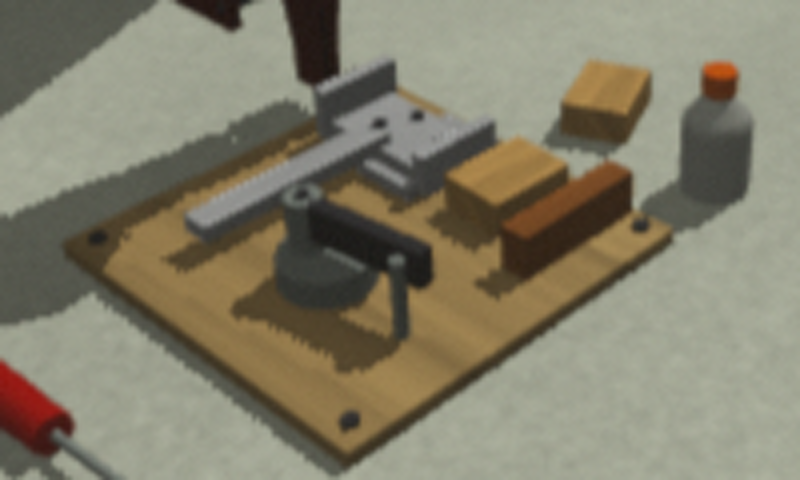

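The lever rests against the pin at (398,262) with the low side facing the arm, and the finger at (317,80) is behind the plate. Now I push.

Call:
move_arm([
  [[0.7, 0, 0, 0], [1.4, 0, 0, 0], [1.8, 0, 0, 0], [2.2, 0, 0, 0], [2.6, 0, 0, 0], [3.0, 0, 0, 0], [3.4, 0, 0, 0], [3.8, 0, 0, 0], [4.1, 0, 0, 0], [4.4, 0, 0, 0]],
])

```text
time: 12.75
tcp_pos: [0.4553, -0.0718, 0.0098]
tool_rot: [[0.957, 0.291, -0.001], [0.291, -0.957, 0.0], [-0.001, -0.0, -1.0]]
ft_force: [-3.5, 0.0, 1.5]
opening: 0.0002
grip_force: 1.5
```

```bash
python3 -c "
from h import *
st()"
```

```text
t 12.75 jig mm [-96.   53.7   9.8] yaw-jig -0.0002 F [-3.5  0.   1.5] op 0.0002068971419648736
```

Call:
move_arm([
  [[0.2, 0, 0, 0], [0.4, 0, 0, 0], [0.6, 0, 0, 0], [0.8, 0, 0, 0], [0.8, 0, 0, 0]],
])

```text
time: 13.25
tcp_pos: [0.4635, -0.0696, 0.0098]
tool_rot: [[0.957, 0.291, 0.0], [0.291, -0.957, -0.0], [0.0, 0.0, -1.0]]
ft_force: [-1.7, 0.3, -0.2]
opening: 0.0008
grip_force: 0.7
```

Call:
move_arm([
  [[0.15, 0, 0, 0], [0.3, 0, 0, 0], [0.3, 0, 0, 0]],
])

```text
time: 13.55
tcp_pos: [0.4663, -0.0688, 0.0099]
tool_rot: [[0.957, 0.291, 0.0], [0.291, -0.957, -0.0], [0.0, 0.0, -1.0]]
ft_force: [-1.7, 0.4, -0.7]
opening: 0.0005
grip_force: 0.8
```

Call:
move_arm([
  [[0.15, 0, 0, 0], [0.3, 0, 0, 0], [0.3, 0, 0, 0]],
])

```text
time: 13.85
tcp_pos: [0.4667, -0.0685, 0.0098]
tool_rot: [[0.957, 0.291, -0.004], [0.291, -0.957, -0.0], [-0.004, -0.001, -1.0]]
ft_force: [-9.5, -6.8, 6.7]
opening: 0.001
grip_force: 5.5
```

Call:
move_arm([
  [[0.15, 0, 0, 0], [0.3, 0, 0, 0], [0.3, 0, 0, 0]],
])

```text
time: 14.15
tcp_pos: [0.4665, -0.068, 0.0096]
tool_rot: [[0.957, 0.291, -0.01], [0.291, -0.957, -0.001], [-0.009, -0.002, -1.0]]
ft_force: [-17.5, -14.7, 14.4]
opening: 0.0003
grip_force: 10.7
```

The slide is tight: force is rising with no motion and the travel matches. I'll back straight off, lift and look.

Call:
move_arm([
  [[0, 0, 0, 0], [-0.8, 0, 0, 0], [-2, 0, 0, 0], [-4, 0, 0, 0], [-4.5, 0, -2, 0], [-4.5, 0, -6, 0], [-4.5, 0, -10, 0], [-4.5, 0, -13, 0], [-4.5, 0, -15, 0], [-4.5, 0, -15, 0]],
])

```text
time: 15.15
tcp_pos: [0.431, -0.0806, 0.1627]
tool_rot: [[0.957, 0.291, 0.007], [0.291, -0.957, -0.001], [0.006, 0.003, -1.0]]
ft_force: [0.1, 0.8, -0.3]
opening: 0.0002
grip_force: 0.0
```

Run:
```python
from h import *
s=st()
a=cv2.resize(get_image('scene')[185:285,160:360,::-1],None,fx=3,fy=3,interpolation=cv2.INTER_CUBIC)
b=cv2.resize(get_image('wrist')[:250,100:640,::-1],None,fx=1.2,fy=1.2)
o=np.zeros((600,800,3),np.uint8);o[:300,:600]=a;o[300:600,:648]=b
cv2.imwrite('pics/f8.png',o)
def P(n,p,c,f,r0=0): return ((proj(n,J(p,X[2],X[:2]))-c)*f+[0,r0]).round(0)
print('rear plate exp', P('wrist',(-.073,.055,.05),[100,0],1.2,300),'fence',P('wrist',(.072,.055,.042),[100,0],1.2,300),'jaw',P('wrist',(.027,.055,.042),[100,0],1.2,300))
```

```text
t 15.15 jig mm [-121.8   52.4  162.7] yaw-jig -0.0002 F [ 0.1  0.8 -0.3] op 0.00020714679625836313
rear plate exp [255. 472.] fence [255. 272.] jaw [255. 340.]
```

View pics/f8.png

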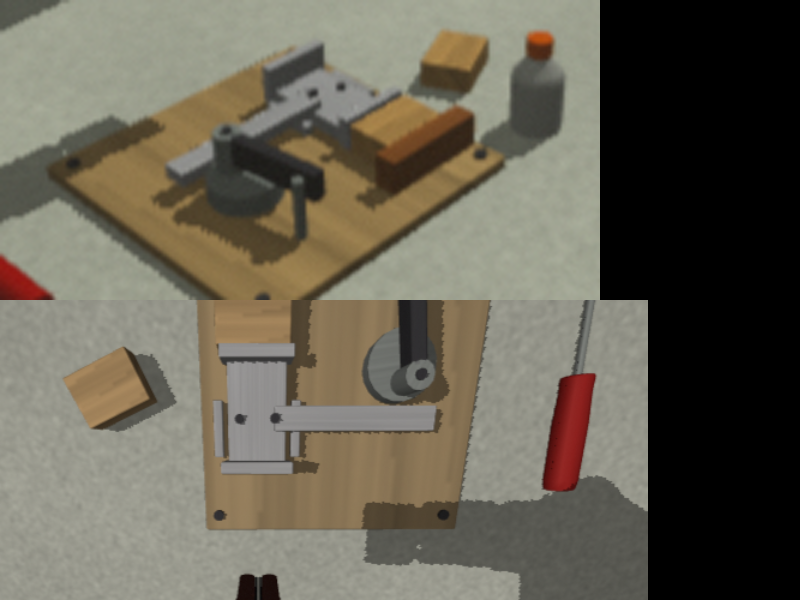

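The block sits square between jaw and fence with no visible gap: jaw front edge at about (257,345), expected (255,340), and rear plate at (257,472). The lever is at its pin, the bystanders look undisturbed, and the arm is clear.

```bash
python3 -c "
from cell import *
print(close_job())"
```

```text
the job is handed in; nothing more can be done
None
```

The job is handed in: the lever is on its stop pin, the slide was then pushed until the block was tight and square against the fence, and the arm is clear; a first lever sweep passed over it untouched because the fingertip sat about 37 mm higher than specified.

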